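# Refit a circuit board in an opened instrument

### The job

Take the green board from its stand by its handle bar and slide it gently down the two card guides of the opened instrument, only until you feel it come up against the connectors: do not force it in by hand. Let go, then swing both red ejector levers inward, without straining them, until they are fully home and have pressed the board fully into its connectors. Leave the other things on the bench where they are.

Things in the scene. Friction and masses are not known exactly. Their poses are not given: they have to be found in the camera images.
- card_grip (a point): Green board to install, upright in the stand: 120 (y) x 70 (z) x 4 mm (x), 0.2 kg, with an aluminium handle bar on its upper edge, 70 (y) x 12 (x) x 32 mm (z). This point: centre of the bar, 85 mm above the board's lower edge. Beside the bar the upper edge (70 mm above the lower) is a bare 25 mm shoulder at each end, for the lever noses. It fits either way round.
- card: The same board; origin at the middle of its lower edge, z up.
- stand: Black tray, fixed, 10 mm thick, x = -55 to +95 mm, y = -80 to +80 mm of its origin, with two grey ridges along y (36 mm above the table, 6.6 mm slot between) that hold the board, its lower edge 10 mm above the table. Origin on the table under the slot's centre.
- chassis: Opened instrument, fixed: tray, x = -90 to +130, y = -150 to +150 mm of its origin; side walls 45, front panel (at -x) 70 mm high; parts to 58 mm high beyond x = +65 mm. Origin on the table under the card slot's centre, z up. The installed board lies in its y-z plane, centred; when fully home its handle bar's centre is about 109 mm above the table.
- slot_mouth (a point): Centre of the slot between the tops of the two yellow card guides, 92 mm above the table. Guides at y = +-52 to +-66 mm; grooves 6.4 mm wide in x (mouth flares to about 14 mm over the top 10 mm), 3 mm play at each end in y. Leaf springs in them rub on the board from about 25 mm below the mouth: a drag of 4 to 12 N in all; the board does not sink by its own weight.
- connector: Black connector pair under the slot, 118 x 22 x 30 mm, on the chassis floor; origin at its underside, 6 mm above the table. The board's lower edge meets its floating contacts 3 to 9 mm (it differs each time, unseen) above fully home: the push rises clearly. From there each end takes about 16 N to go in, the levers' work; it stays where pushed, without springing back.
- lever_left (a joint): Red ejector lever at the chassis' +y end; hinge along the chassis' x at y = +80 mm, 98 mm above the table. 0 rad: open, 55 mm arm leaning out 43 degrees; 1.12: home at its stop, leaning in 21 degrees (it gives back some 0.06 when let go). In the last 0.4 rad its 24 mm nose presses that end of the board home: up to about 22 N at the cross bar (before that 2 to 3 N). It stays where left.
- lever_right (a joint): The same lever, mirrored, at the chassis' -y end (hinge at y = -80 mm). Same values: 0 open, 1.12 home.
- lever_left_tip (a point): Centre of the left lever's cross bar (30 mm long in the chassis' x, 10 mm in diameter), 55 mm from the hinge. Open: about 117 mm from the slot's centre in y, 138 mm above the table; home: about 60 mm and 149 mm. Push it inward from outside along its arc with a finger (rising with it, or it may stick), or pinch it from above.
- lever_right_tip (a point): The same point of the right lever.
- knob_cap: Bystander: loose black knob, 22 mm in diameter, 16 mm high, on the chassis floor.
- capacitor: Bystander: loose blue can, 22 mm in diameter, 30 mm high, on the stand's tray.
- screwdriver: Bystander: screwdriver lying on the bench.
- spool: Bystander: metal spool, 60 mm in diameter, 46 mm high, on the bench.
- parts_tray: Bystander: blue parts tray, 80 x 120 x 35 mm.
- spray_can: Bystander: can, 52 mm in diameter, 120 mm high.
- old_board: Bystander: the removed board, 75 x 120 mm, lying flat.

How it is judged:
On the way, in this order (a step that is already met when the one before it is completed fails the run):
1. The board, upright in both guides and with both levers still open (under 0.5 rad), is slid down until it bears on the connectors with more than 2 N (contact force between connector and card above 2 N and value of joint each of lever_left, lever_right below 0.5 rad and horizontal distance between card_grip and chassis below 0.008 m), for 0.1 s.
2. Both levers are swung home (over 0.96 rad) (value of joint each of lever_left, lever_right above 0.96 rad), for 0.2 s.
At the end, for the whole second after the job is handed in: The board stands in the guides fully home: its handle bar's centre 105 to 110.8 mm above the chassis' underside, within 6 mm sideways of the slot's centre, in line with the slot within 0.04 rad; both levers home (over 0.96 rad) (all of step 2 and z of card_grip in the frame of chassis between 0.105 and 0.1108 m and horizontal distance between card_grip and chassis below 0.006 m and angle between the y axis of card_grip and the y axis of chassis, either way round below 0.04 rad); the robot touches nothing.
It fails at once if With both levers still open (under 0.5 rad) the board is pressed on the connectors with more than 25 N (forced in by hand) (contact force between connector and card above 25 N and value of joint each of lever_left, lever_right below 0.5 rad).
It fails at once if With both levers still open, the board is rammed against the instrument (guides and connectors together) with more than 50 N (contact force between chassis and card above 50 N and value of joint each of lever_left, lever_right below 0.5 rad).
It fails at once if The robot presses on the instrument or its levers with more than 35 N (contact force between the arm and chassis above 35 N).
It fails at once if The board is tipped over by more than 0.5 rad (angle between card_grip's own z axis and vertical above 0.5 rad).
It fails at once if A bystander is moved by more than 25 mm (distance of any of knob_cap, capacitor, screwdriver, spool, parts_tray, spray_can, old_board from where it was at the start of the episode above 0.025 m).
It also fails if it takes over 72 s, if anything falls off the work surface, if the arm or the gripper's body presses on something with over 40 N, if the wrist force passes 120 N, or if a joint passes its speed limit or range.

### The arm

A 6-joint arm with a two-finger parallel gripper is mounted at the origin on the work surface. World frame = base frame: x ahead of the robot, y to its left, z up, the work surface at z = 0. Lengths are in m, angles in rad, forces in N, time in s.
With the tool pointing down it reaches from about 0.35 to 0.975 m from the base axis. Payload 4.9 kg.
Tool frame: the origin (TCP) lies at the very end of the fingers, on their centre line; the grasp point (between the pads) lies 19 mm behind it; z points along the fingers, y is the line along which they close (so a half turn about z gives the same grasp; the last joint's range is limited). The gripper opens to 85 mm and grips with 20 to 120 N. Pads are 22 mm wide; open, the fingers measure 114 mm over their backs; the gripper's body (76 mm by 85 mm) begins 54 mm behind the grasp point. The pads swing forward as they close: fully open they stand 13 mm farther back than shut.
Start: joints at [-1.239, 0.053, 1.613, -0, 1.476, -0.119], TCP at [0.272, -0.563, 0.211] pointing down, gripper open.
Joint ranges: [-3.01, 3.01], [-1.01, 2.22], [0.06, 2.58], [-1.02, 4.17], [0.09, 2.62], [-3.14, 3.14]. Speed limits (rad/s): [2.57, 2.57, 3.14, 3.14, 3.14, 3.14].

### API

Orientations are given as a rotation vector (axis times angle).
In Python, from station import ctrl gives the robot as it stands.
- The arm moves only by the shell command python3 -m crank 'ROWS' [OPENING] [FORCE]. ROWS is text: rows parted by semicolons, each of 4 numbers parted by spaces: the shift along the world's x, y, z in units of 0.5 m (1.0 is 0.5 m), then the turn about the world's z in units of 90 degrees (1.0 is 90 degrees). In form: x y z turn; .... A call has exactly 5 rows; each row shifts and turns the commanded pose from where the row before left it; what a row does not reach is not made up. A row lasts 1/12 s, in which the tool goes at most 41.7 mm and 7.16 degrees, less where a joint would pass 70% of its speed; a pose out of reach is approached as far as the arm can. A call with a number of a shift or a turn outside -1 to 1 is refused whole. A call with a gripper value outside its range is refused whole. OPENING is the opening in per cent of the stroke, from 0 (shut) to 100 (fully open), set as the call begins (- or left out, the last holds). The fingers move at their own pace and stop on an object; FORCE is the grip in N (left out, the last holds). Time passes only in rows, so rows that do not move let the fingers close, or fill a call up. It gives the time, the measured TCP pose, the force, the opening and the grip force at its end, in the units of the state.
- ctrl.get_obs(): the state, without advancing time (a new reading comes with each control period).
- ctrl.get_image(name): name is "side" or "top" or "wrist"; returns (picture, depth): 384x512x3 uint8, red, green, blue; 384x512 float32, m along the optical axis (not along the pixel's ray), 0 where there is no reading.
- ctrl.get_calibration(name): a dict with "fx", "fy", "cx", "cy" (pixels), "extrinsics" (4x4, takes a point from world to camera coordinates). Camera axes: x right, y down, z forward; pixel columns grow to the right and rows downward; lengths in m; the calibration is good to about 2 mm. A picture is of the moment at which its call begins: read the wrist's pose just before it. get_calibration takes no time and is no camera call; for the wrist camera it gives the pose at the moment of the call.
- ctrl.finish_job(): hands the job in; it is judged then, once.
The state is a dict: "t": time; "q": joint angles; "dq": joint speeds; "effort": joint torques, N m; "tool_pos": TCP position; "tool_rot": TCP orientation; "contact_force": force on the tool from outside, world axes, zero at the start; "wrist_torque": the same for the moment, N m; "opening": finger opening in m; "grip_force": force on a finger pad.
Only numpy, scipy, OpenCV 4.12 (cv2) and the standard library are available. Lean on these libraries where they do the work, as an engineer would, in place of code of your own. Each camera call takes 0.05 s, during which the arm holds its last target. There are 200 camera calls.

## Working session

There is one attempt and no reset: what is moved stays moved. The work goes in short steps, Python scripts to look and compute and a shell command to move; the robot and the scene stay as the last step left them, time stands still between calls to the robot, and variables do not carry over. Pictures are saved under pics/ and viewed, at most 10 in all, crops included, and the job is handed in when it is done.

```bash
mkdir -p pics
cat > h.py <<'E'
import numpy as np, cv2
from station import ctrl
def shot(n):
    c=ctrl.get_calibration(n); im,d=ctrl.get_image(n); return im,d,c
def pts(d,c):
    v,u=np.indices(d.shape); P=np.stack([(u-c['cx'])/c['fx']*d,(v-c['cy'])/c['fy']*d,d,np.ones_like(d)],-1)
    return (P@np.linalg.inv(c['extrinsics']).T)[...,:3]
def ray(u,v,c,z):
    T=np.linalg.inv(c['extrinsics']); o=T[:3,3]; r=T[:3,:3]@[(u-c['cx'])/c['fx'],(v-c['cy'])/c['fy'],1]
    return o+r*(z-o[2])/r[2]
E
python3 - <<'E'
from h import *
for n in('top','side'):
    im,d,c=shot(n); np.savez(f'{n}.npz',im=im,d=d,**c)
    cv2.imwrite(f'pics/{n}0.png',cv2.resize(im[...,::-1],(800,600)))
    T=np.linalg.inv(c['extrinsics']); print(n,T.round(3).tolist(),c['fx'],c['cx'],c['cy'])
print(ctrl.get_obs())
E
```

```text
top [[0.002, -0.993, 0.118, 0.44], [-1.0, -0.0, 0.014, -0.015], [-0.014, -0.118, -0.993, 1.414], [0.0, 0.0, 0.0, 1.0]] 363.0934887319643 252.3505420003367 186.67629017533258
side [[-0.761, -0.352, 0.545, -0.243], [-0.649, 0.406, -0.644, 1.006], [0.005, -0.844, -0.537, 0.924], [0.0, 0.0, 0.0, 1.0]] 415.4646175879407 259.6430926904318 195.4316906241646
{'t': 0.1, 'q': array([-1.23898985e+00,  5.33054507e-02,  1.61420290e+00,  1.19388905e-05,
        1.47601363e+00, -1.18996878e-01]), 'dq': array([ 8.59374347e-07, -3.35790907e-05,  1.74142715e-04, -2.37031697e-03,
       -2.80355133e-03,  6.93474106e-04]), 'effort': array([ 6.98194390e-05, -3.94904315e+01, -3.71362996e+01, -4.52335121e-05,
        3.96241856e-03, -6.27806628e-06]), 'tool_pos': array([ 0.27210546, -0.56196215,  0.20964935]), 'tool_rot': array([-3.06025349e+00, -7.01708552e-01,  3.03112067e-04]), 'contact_force': array([0.82211702, 0.44911168, 0.55766255]), 'wrist_torque': array([-0.01029714,  0.04504453, -0.0569767 ]), 'grip_force': 0.0, 'opening': 0.08517810036397443}
```

View pics/top0.png

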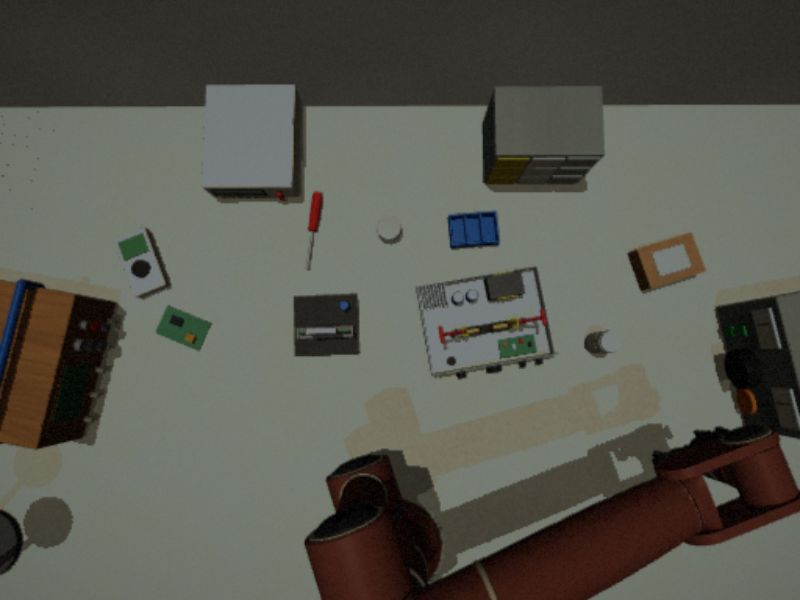

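View pics/side0.png

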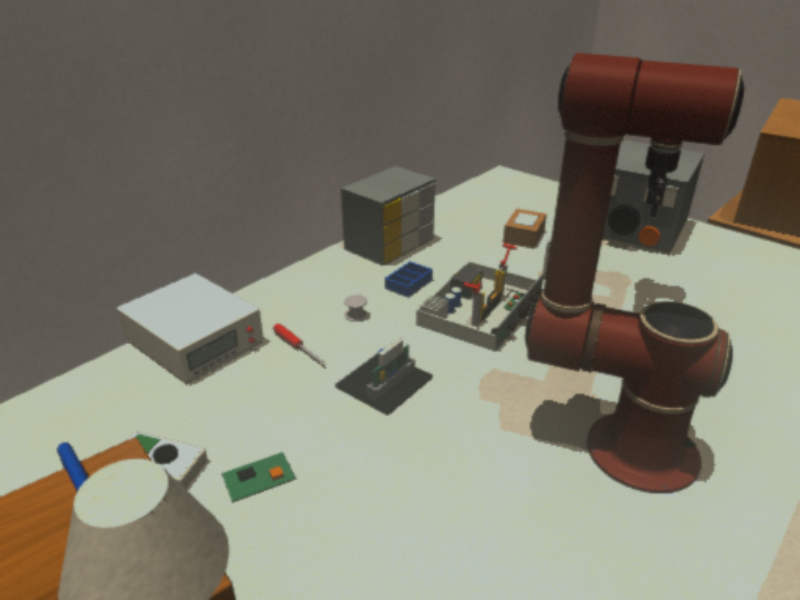

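The top view shows the stand at about (327,325) with its light bar at about (325,331). The chassis is at about (485,322), turned slightly, with red lever tips at about (443,337) and (544,316). I'll measure these coarsely, then take wrist views.

Run:
```python
from h import *
z=np.load('top.npz'); im,d=z['im'],z['d']; c={k:z[k] for k in('fx','fy','cx','cy','extrinsics')}
P=pts(d,c); hsv=cv2.cvtColor(im,cv2.COLOR_RGB2HSV)
# stand: dark region ; bar: high points
s=np.s_[185:230,185:232]; p=P[s]
m=(p[...,2]>.085)&(p[...,2]<.13); q=p[m]; print('bar',m.sum(),q.mean(0),q[:,:2].min(0),q[:,:2].max(0)); r=cv2.minAreaRect((q[:,:2]*1000).astype('f4')); print(r)
s=np.s_[165:245,262:358]; p=P[s]; h=hsv[s]
red=((h[...,0]<8)|(h[...,0]>172))&(h[...,1]>150)&(h[...,2]>90)
n,l,st,ce=cv2.connectedComponentsWithStats(red.astype('u1'))
for i in range(1,n):
    if st[i,4]>4:
        q=p[l==i]; print('red',st[i],ce[i]+[262,165],np.median(q,0).round(4),ray(*(ce[i]+[262,165]),c,.138).round(4))
yel=(abs(h[...,0].astype(int)-26)<6)&(h[...,1]>150)&(h[...,2]>80)
q=p[yel]; print('yel',len(q),q.mean(0),cv2.minAreaRect((q[q[:,2]>.08][:,:2]*1000).astype('f4')))
m=(p[...,2]>.03)&(p[...,2]<.08); q=p[m]; print('chassis',cv2.minAreaRect((q[:,:2]*1000).astype('f4')))
```

```text
bar 73 [0.50570723 0.17429571 0.10855154] [0.49969318 0.13815697] [0.51121644 0.20625669]
((505.3638000488281, 172.2479248046875), (10.964353561401367, 68.13827514648438), 0.6405355930328369)
red [84 33  4 10 24] [347.41666667 202.58333333] [ 0.5354 -0.328   0.1452] [ 0.5357 -0.3305  0.138 ]
red [19 44  4 11 23] [282.26086957 214.26086957] [ 0.495  -0.1007  0.144 ] [ 0.4944 -0.1018  0.138 ]
yel 37 [ 0.51975477 -0.22247153  0.06421588] ((515.9613037109375, -218.73281860351562), (18.999740600585938, 132.10752868652344), 9.490310668945312)
chassis ((528.7427368164062, -215.69207763671875), (235.88772583007812, 300.7461853027344), 9.896439552307129)
```

```bash
python3 -m crank '0.044 0.063 0.018 0.075;0.044 0.063 0.018 0.075;0.044 0.063 0.018 0.075;0.044 0.063 0.018 0.075;0.044 0.063 0.018 0.075' 100 40; python3 -m crank '0.044 0.063 0.018 0.075;0.044 0.063 0.018 0.075;0.044 0.063 0.018 0.075;0.044 0.063 0.018 0.075;0.044 0.063 0.018 0.075'; python3 -m crank '0.044 0.063 0.018 0.075;0 0 0 0;0 0 0 0;0 0 0 0;0 0 0 0'
python3 - <<'E'
from h import *
im,d,c=shot('wrist'); np.savez('w1.npz',im=im,d=d,**c)
cv2.imwrite('pics/w1.png',cv2.resize(im[...,::-1],(800,600)))
print(np.linalg.inv(c['extrinsics']).round(3),c['fx'])
E
```

```text
t: 0.52
tool_pos: [0.3827, -0.4033, 0.2556]
tool_rot: [-2.722, -1.567, 0.0]
contact_force: [0.8, 0.1, 0.8]
opening: 0.0858
grip_force: 0.0
t: 0.93
tool_pos: [0.4928, -0.2456, 0.3008]
tool_rot: [-2.149, -2.291, 0.0]
contact_force: [0.6, -1.1, 0.0]
opening: 0.0854
grip_force: 0.0
t: 1.35
tool_pos: [0.5135, -0.2168, 0.3088]
tool_rot: [-2.019, -2.405, 0.001]
contact_force: [-0.2, 0.0, -1.1]
opening: 0.0852
grip_force: 0.0
[[ 0.985  0.167  0.043  0.502]
 [ 0.173 -0.952 -0.254 -0.153]
 [-0.001  0.258 -0.966  0.471]
 [ 0.     0.     0.     1.   ]] 333.28624081841997
```

View pics/w1.png

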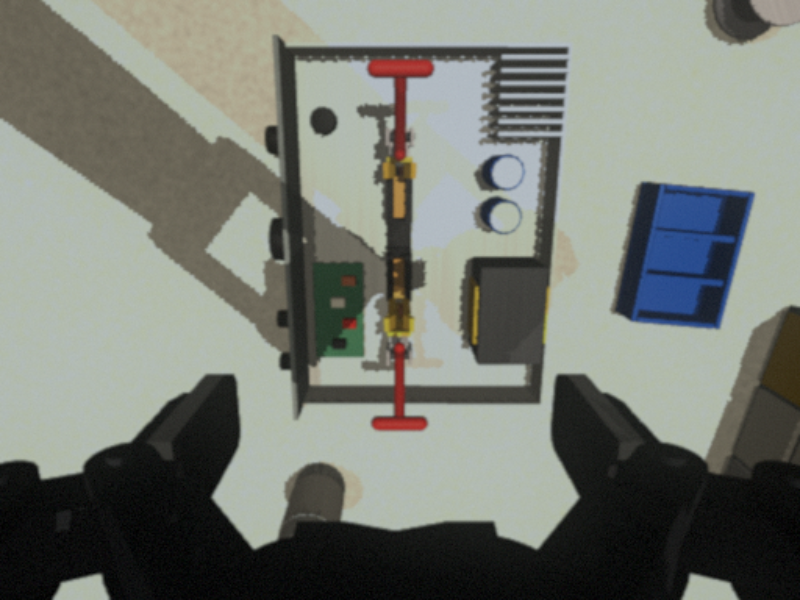

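The wrist view shows the left lever bar at (401,69), the right at (400,423), the yellow guides at (399,168) and (399,326), and the slot in line with the tool. Next I measure these.

```bash
cat > ch.py <<'E'
from h import *
z=np.load('w1.npz'); im,d=z['im'],z['d']; c={k:z[k] for k in('fx','fy','cx','cy','extrinsics')}
P=pts(d,c); h=cv2.cvtColor(im,cv2.COLOR_RGB2HSV)
red=((h[...,0]<8)|(h[...,0]>172))&(h[...,1]>150)&(h[...,2]>90)
tips=[]
for r0,r1 in((36,51),(265,278)):
    m=np.zeros_like(red); m[r0:r1,230:282]=red[r0:r1,230:282]
    m=cv2.morphologyEx(m.astype('u1'),cv2.MORPH_OPEN,np.ones((1,15)))>0
    v,u=np.nonzero(m); p=ray((u.min()+u.max())/2,(v.min()+v.max())/2,c,.138); tips.append(p)
    print('tip',u.min(),u.max(),v.min(),v.max(),p.round(4),np.median(P[m],0).round(4))
dl=tips[0]-tips[1]; print('mid',(tips[0]+tips[1])[:2]/2,'len',np.hypot(*dl[:2]),'yaw',np.degrees(np.arctan2(-dl[0],dl[1])))
yel=(abs(h[...,0].astype(int)-25)<7)&(h[...,1]>150)&(h[...,2]>70)
g=[]
for r0,r1 in((95,120),(195,220)):
    m=np.zeros_like(yel); m[r0:r1,238:275]=yel[r0:r1,238:275]; m&=(abs(P[...,2]-.092)<.006)
    q=P[m]; R=cv2.minAreaRect((q[:,:2]*1000).astype('f4')); g.append(R[0]); print('guide',m.sum(),q.mean(0).round(4),R)
print('gmid',np.mean(g,0))
E
python3 ch.py
```

```text
tip 236 276 39 48 [ 0.4957 -0.1019  0.138 ] [ 0.496  -0.1023  0.1419]
tip 239 272 268 274 [ 0.536  -0.3317  0.138 ] [ 0.5351 -0.328   0.1447]
mid [ 0.5158506  -0.21679936] len 0.23333564305766982 yaw 9.942354762200022
guide 84 [ 0.5042 -0.1602  0.0908] ((505.12200927734375, -159.14239501953125), (20.079368591308594, 12.956730842590332), 10.304312705993652)
guide 124 [ 0.5251 -0.2761  0.0904] ((525.1369018554688, -275.5220947265625), (20.39177131652832, 14.469529151916504), 10.055368423461914)
gmid [ 515.12945557 -217.33224487]
```

```bash
python3 -m crank '0 0.08 0 -0.02;0 0.08 0 -0.02;0 0.08 0 -0.02;0 0.08 0 -0.02;0 0.08 0 -0.02'; python3 -m crank '0 0.08 0 -0.01;0 0.08 0 0;-0.006 0.08 0 0;-0.01 0.08 0 0;0 0.06 0 0'
python3 - <<'E'
from h import *
print(ctrl.get_obs()['tool_pos'],ctrl.get_obs()['tool_rot'])
im,d,c=shot('wrist'); np.savez('w2.npz',im=im,d=d,**c)
cv2.imwrite('pics/w2.png',cv2.resize(im[...,::-1],(800,600)))
E
```

```text
t: 1.82
tool_pos: [0.5136, -0.0158, 0.3094]
tool_rot: [-2.206, -2.236, 0.0]
contact_force: [0.3, 0.5, -0.4]
opening: 0.0854
grip_force: 0.0
t: 2.23
tool_pos: [0.5055, 0.1754, 0.3095]
tool_rot: [-2.219, -2.223, 0.0]
contact_force: [0.1, -0.1, 0.5]
opening: 0.0852
grip_force: 0.0
[0.50548844 0.17538272 0.30951569] [-2.21860013e+00 -2.22323968e+00  6.51906605e-05]
```

View pics/w2.png

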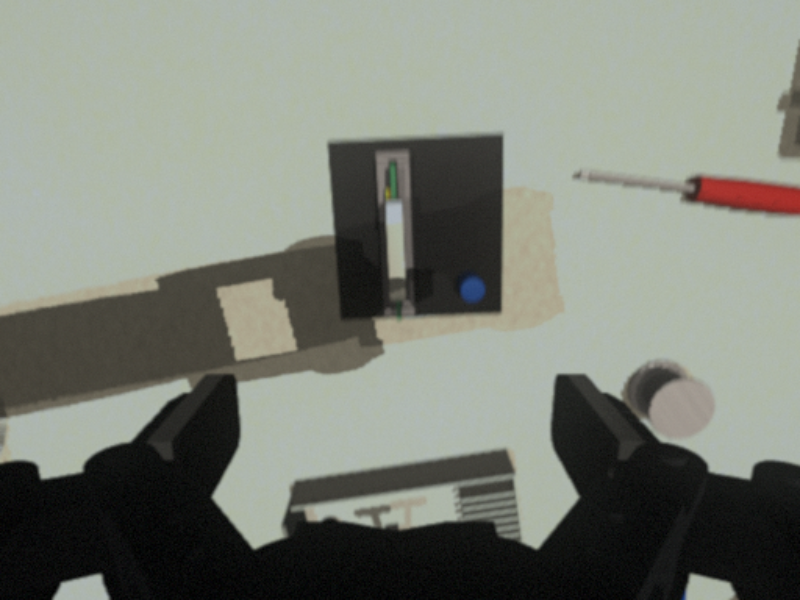

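The wrist view over the stand shows the bar around (397,245) and the capacitor at (472,289). It also shows the ridges spanning (378..412, 150..315). I'll measure the bar's top face by depth.

Run:
```python
from h import *
z=np.load('w2.npz'); im,d=z['im'],z['d']; c={k:z[k] for k in('fx','fy','cx','cy','extrinsics')}
P=pts(d,c)[85:215,205:330]
for a,b in((.106,.117),(.07,.09),(.028,.042),(.007,.014)):
    q=P[(P[...,2]>a)&(P[...,2]<b)]
    print(a,len(q),q.mean(0).round(4),q.min(0).round(4),q.max(0).round(4),cv2.minAreaRect((q[:,:2]*1000).astype('f4')))
```

```text
0.106 680 [0.5048 0.175  0.1092] [0.4976 0.1392 0.1067] [0.512  0.2089 0.1112] ((504.8312683105469, 174.0535125732422), (11.95843505859375, 69.9541015625), 2.629671096801758)
0.07 132 [0.5043 0.1864 0.0797] [0.4982 0.1144 0.0746] [0.509  0.2334 0.0893] ((503.5750732421875, 173.88345336914062), (10.322894096374512, 119.0156021118164), 0.31773191690444946)
0.028 1455 [0.5148 0.1736 0.0362] [0.4887 0.1057 0.0281] [0.5806 0.2424 0.0418] ((534.8916015625, 175.91131591796875), (86.99594116210938, 136.86793518066406), 2.685796022415161)
0.007 9930 [0.5276 0.182  0.0092] [0.4462 0.0931 0.007 ] [0.6028 0.2581 0.0135] ((524.7630004882812, 175.25900268554688), (150.21580505371094, 160.16567993164062), 2.5928566455841064)
```

```bash
python3 -m crank '-0.001 -0.003 -0.08 0.028;0 0 -0.08 0;0 0 -0.08 0;0 0 -0.08 0;0 0 -0.08 0' 60; python3 -m crank '0 0 -0.04 0;0 0 -0.019 0;0 0 0 0;0 0 0 0;0 0 0 0' ; python3 -m crank '0 0 0 0;0 0 0 0;0 0 0 0;0 0 0 0;0 0 0 0' 0 60;python3 -m crank '0 0 0 0;0 0 0 0;0 0 0 0;0 0 0 0;0 0 0 0'
```

```text
t: 2.7
tool_pos: [0.5057, 0.1711, 0.1078]
tool_rot: [2.171, 2.27, 0.0]
contact_force: [-0.2, -0.4, -0.2]
opening: 0.051
grip_force: 0.0
t: 3.12
tool_pos: [0.5078, 0.1724, 0.0829]
tool_rot: [2.168, 2.27, 0.005]
contact_force: [-0.5, -0.3, -0.1]
opening: 0.0513
grip_force: 0.0
t: 3.53
tool_pos: [0.5069, 0.1727, 0.0819]
tool_rot: [2.167, 2.272, 0.003]
contact_force: [0.2, -0.6, 6.0]
opening: 0.0098
grip_force: 60.5
t: 3.95
tool_pos: [0.507, 0.1727, 0.0819]
tool_rot: [2.167, 2.272, 0.003]
contact_force: [0.4, 0.5, 6.1]
opening: 0.0099
grip_force: 60.5
```

```bash
python3 -m crank '0 0 0.02 0;0 0 0.04 0;0 0 0.04 0;0 0 0.05 0;0 0 0.05 0'; python3 -m crank '0 0 0.05 0;0 0 0.04 0;0 0 0.04 0;0 0 0 0;0 0 0 0'
python3 - <<'E'
from h import *
o=ctrl.get_obs();print(o['tool_pos'],o['tool_rot'],o['contact_force'],o['wrist_torque'],o['opening'])
im,d,c=shot('wrist'); np.savez('w3.npz',im=im,d=d,**c)
cv2.imwrite('pics/w3.png',cv2.resize(im[...,::-1],(800,600)))
E
```

```text
t: 4.37
tool_pos: [0.5044, 0.1723, 0.18]
tool_rot: [-2.167, -2.272, 0.004]
contact_force: [0.7, 0.3, -1.9]
opening: 0.0099
grip_force: 59.5
t: 4.78
tool_pos: [0.5059, 0.1726, 0.2458]
tool_rot: [2.168, 2.273, 0.002]
contact_force: [-0.4, -0.3, -2.9]
opening: 0.0095
grip_force: 59.5
[0.50594357 0.17255103 0.24578783] [2.16791704e+00 2.27272064e+00 1.67363206e-03] [-0.40380677 -0.34094581 -2.89381442] [-0.00418596  0.02337852  0.00284751] 0.009478012785445196
```

View pics/w3.png

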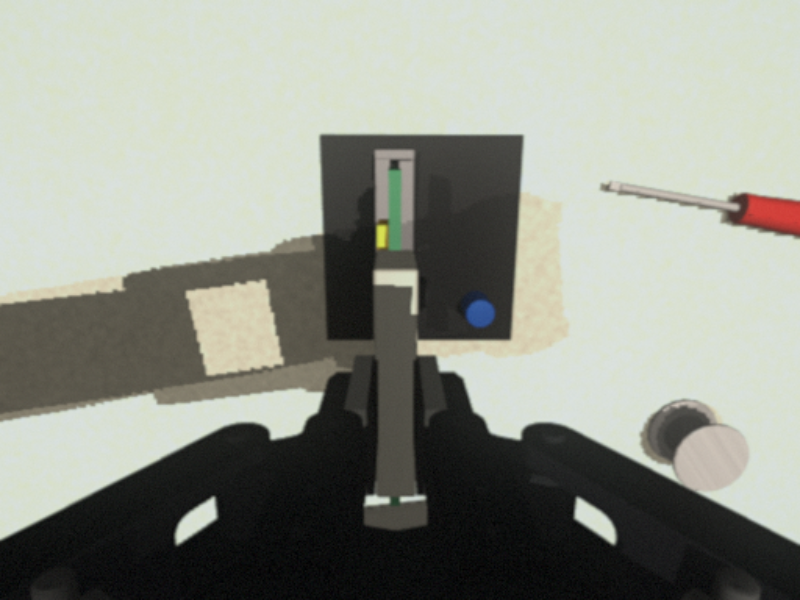

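The board is held upright in the fingers, with its bar at (397,270)–(397,500) and its far edge at (396,165). I'll measure its offset from the TCP.

Run:
```python
from h import *
z=np.load('w3.npz'); im,d=z['im'],z['d']; c={k:z[k] for k in('fx','fy','cx','cy','extrinsics')}
P=pts(d,c); h=cv2.cvtColor(im,cv2.COLOR_RGB2HSV)
sel=np.zeros(d.shape,bool); sel[165:335,225:285]=1
q=P[sel&(P[...,2]>.262)&(P[...,2]<.285)]; print('bar',len(q),np.median(q,0),cv2.minAreaRect((q[:,:2]*1000).astype('f4')),np.percentile(q,[1,99],0))
g=(abs(h[...,0].astype(int)-70)<25)&(h[...,1]>60); s=np.zeros_like(g); s[95:160,240:265]=1
q=P[g&s]; print('green',len(q),q.min(0),q.max(0),np.median(q,0))
v,u=np.nonzero(g&s); print(u.min(),u.max(),v.min(),v.max())
for vv,zz in((v.min(),.246),(v.min(),.176),(v.max(),.246)): print(zz,ray((u.min()+u.max())/2,vv,c,zz))
```

```text
bar 4336 [0.50516662 0.18281391 0.27316434] ((507.3555603027344, 174.3041534423828), (24.61624526977539, 71.11099243164062), 10.071822166442871) [[0.49462992 0.14048907 0.26529092]
 [0.51596903 0.20909893 0.28353606]]
green 388 [0.50084699 0.20908225 0.21280813] [0.50537098 0.23747766 0.40818949] [0.50287082 0.22207715 0.24305893]
248 256 107 159
0.246 [0.50224248 0.23454409 0.246     ]
0.176 [0.50224596 0.23327799 0.176     ]
0.246 [0.50338605 0.20975246 0.246     ]
```

```bash
python3 -m crank '0.002 -0.05 0 0.008;0.002 -0.075 0 0.008;0.002 -0.08 0 0.008;0.002 -0.08 0 0.008;0.002 -0.08 0 0.01'; python3 -m crank '0.002 -0.08 0 0.01;0.002 -0.08 0 0.01;0.002 -0.08 0 0.01;0.002 -0.08 0 0.01;0.001 -0.06 0 0'; python3 -m crank '0 -0.037 0 0;0 0 0 0;0 0 0 0;0 0 0 0;0 0 0 0'
python3 - <<'E'
from h import *
o=ctrl.get_obs();print(o['tool_pos'],o['tool_rot'],o['contact_force'],o['wrist_torque'])
im,d,c=shot('wrist'); np.savez('w4.npz',im=im,d=d,**c)
cv2.imwrite('pics/w4.png',cv2.resize(im[...,::-1],(800,600)))
im,d,c=shot('top'); np.savez('t4.npz',im=im,d=d,**c)
E
```

```text
t: 5.25
tool_pos: [0.5092, -0.0113, 0.2423]
tool_rot: [-2.088, -2.342, 0.004]
contact_force: [2.1, -0.8, -2.3]
opening: 0.01
grip_force: 59.5
t: 5.67
tool_pos: [0.5136, -0.2024, 0.2421]
tool_rot: [-2.016, -2.403, 0.002]
contact_force: [-0.1, 0.3, -2.0]
opening: 0.0096
grip_force: 59.5
t: 6.08
tool_pos: [0.515, -0.2172, 0.2441]
tool_rot: [-2.015, -2.408, 0.0]
contact_force: [0.4, 0.4, -1.4]
opening: 0.0099
grip_force: 59.5
[ 0.51497379 -0.2172054   0.24412479] [-2.01482265e+00 -2.40776455e+00  1.52864104e-06] [ 0.37578545  0.35659602 -1.35543802] [-0.03928967 -0.04193303 -0.05040939]
```

View pics/w4.png

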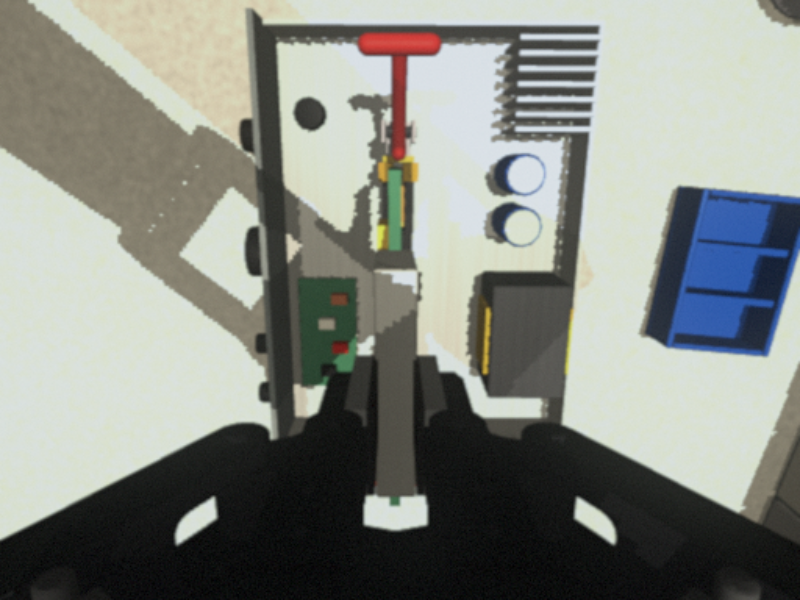

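The left lever bar is at (399,44), the left guide at (398,168), and the board's end is over the guide at (395,170). I'll compare them in the chassis frame.

Run:
```python
from h import *
a=np.radians(10.1); C=np.array([.5153,-.217]); R=np.array([[np.cos(a),np.sin(a)],[-np.sin(a),np.cos(a)]])
L=lambda p:(R@(np.asarray(p)[:2]-C)*1000).round(1)
z=np.load('w4.npz'); im,d=z['im'],z['d']; c={k:z[k] for k in('fx','fy','cx','cy','extrinsics')}
P=pts(d,c); h=cv2.cvtColor(im,cv2.COLOR_RGB2HSV).astype(int)
print('tcp',L(ctrl.get_obs()['tool_pos']))
yel=(abs(h[...,0]-25)<7)&(h[...,1]>150)&(h[...,2]>70); s=np.zeros_like(yel); s[95:122,236:272]=1
q=P[yel&s&(abs(P[...,2]-.09)<.008)]; q=np.array([R@(p[:2]-C) for p in q])*1000
print('guide',len(q),np.percentile(q,[1,50,99],0).round(1))
v,u=np.nonzero(yel&s); print(u.min(),u.max(),v.min(),v.max(),L(ray((u.min()+u.max())/2,(v.min()+v.max())/2,c,.092)))
red=((h[...,0]<8)|(h[...,0]>172))&(h[...,1]>150)&(h[...,2]>90); s=np.zeros_like(red); s[20:37,225:290]=1
m=cv2.morphologyEx((red&s).astype('u1'),cv2.MORPH_OPEN,np.ones((1,15)))>0; v,u=np.nonzero(m); print('tip',L(ray((u.min()+u.max())/2,(v.min()+v.max())/2,c,.138)))
g=(abs(h[...,0]-70)<25)&(h[...,1]>60); s=np.zeros_like(g); s[100:160,245:262]=1
v,u=np.nonzero(g&s); t=v<v.min()+12
print('board',u[t].min(),u[t].max(),v.min(),L(ray((u[t].min()+u[t].max())/2,v.min(),c,.174)),L(ray((u[t].min()+u[t].max())/2,v.min(),c,.244)))
q=P[165:185,225:285].reshape(-1,3); q=q[(q[:,2]>.262)&(q[:,2]<.285)];q=np.array([R@(p[:2]-C) for p in q])*1000; print('bar',np.percentile(q,[1,50,99],0).round(1))
```

```text
tcp [-0.1 -0.3]
guide 112 [[-10.1  52.3]
 [  3.3  58.6]
 [ 11.2  64.8]]
243 266 101 115 [ 0.5 58.6]
tip [  1.  117.2]
board 248 256 108 [-1.5 60.2] [-1.2 61.5]
bar [[-6.6 31.1]
 [-1.1 34.7]
 [ 4.7 36.6]]
```

```bash
python3 -m crank '0.0036 -0.0018 -0.03 0;0 0 -0.04 0;0 0 -0.04 0;0 0 -0.02 0;0 0 0 0';  python3 -m crank '0 0 -0.01 0;0 0 -0.01 0;0 0 -0.01 0;0 0 -0.01 0;0 0 0 0'; python3 -c "
from h import *
o=ctrl.get_obs();print(o['tool_pos'],o['contact_force'],o['wrist_torque'])"
```

```text
t: 6.6
tool_pos: [0.5155, -0.2178, 0.1769]
tool_rot: [-2.013, -2.405, 0.002]
contact_force: [-0.4, -0.0, -2.5]
opening: 0.0094
grip_force: 59.5
t: 7.02
tool_pos: [0.5167, -0.2192, 0.1594]
tool_rot: [-2.017, -2.407, 0.0]
contact_force: [0.2, 0.6, -2.5]
opening: 0.0098
grip_force: 59.5
[ 0.51669389 -0.21923254  0.15940492] [ 0.18481349  0.64155648 -2.47440448] [ 0.01250063  0.01157347 -0.00634984]
```

Entering the mouth with no contact forces. I continue slowly.

```bash
python3 -m crank '0 0 -0.006 0;0 0 -0.006 0;0 0 -0.006 0;0 0 -0.004 0;0 0 0 0';  python3 -m crank '0 0 -0.006 0;0 0 -0.006 0;0 0 -0.006 0;0 0 -0.004 0;0 0 0 0'; python3 -c "
from h import *
o=ctrl.get_obs();print(o['tool_pos'],o['contact_force'],o['wrist_torque'])"
```

```text
t: 7.43
tool_pos: [0.5168, -0.2193, 0.1486]
tool_rot: [-2.017, -2.407, 0.0]
contact_force: [-0.0, -0.2, -1.5]
opening: 0.0095
grip_force: 59.5
t: 7.85
tool_pos: [0.5167, -0.2192, 0.1375]
tool_rot: [-2.017, -2.407, 0.0]
contact_force: [-0.6, -0.6, -2.7]
opening: 0.0097
grip_force: 59.5
[ 0.51670027 -0.21919498  0.13748037] [-0.58228168 -0.55132324 -2.72358415] [0.01377599 0.00556421 0.03221114]
```

```bash
python3 -m crank '0 0 -0.005 0;0 0 -0.005 0;0 0 -0.005 0;0 0 -0.003 0;0 0 0 0';  python3 -m crank '0 0 -0.005 0;0 0 -0.005 0;0 0 -0.005 0;0 0 -0.003 0;0 0 0 0'; python3 -c "
from h import *
o=ctrl.get_obs();print(o['tool_pos'],o['contact_force'],o['wrist_torque'])"
```

```text
t: 8.27
tool_pos: [0.5178, -0.22, 0.1309]
tool_rot: [2.016, 2.406, -0.0]
contact_force: [-1.5, -0.8, 4.4]
opening: 0.0098
grip_force: 60.3
t: 8.68
tool_pos: [0.5177, -0.2201, 0.1216]
tool_rot: [2.016, 2.406, -0.0]
contact_force: [-2.3, -1.5, 4.1]
opening: 0.0101
grip_force: 60.3
[ 0.51767752 -0.22013444  0.12157723] [-2.28040971 -1.46899607  4.05854475] [-0.09599114  0.40550815 -0.05800787]
```

```bash
python3 -m crank '-0.001 0 -0.005 0;-0.001 0 -0.005 0;0 0 -0.005 0;0 0 -0.003 0;0 0 0 0';  python3 -m crank '0 0 -0.001 0;0 0 -0.001 0;0 0 -0.001 0;0 0 0 0;0 0 0 0'; python3 -m crank '0 0 -0.001 0;0 0 -0.001 0;0 0 -0.001 0;0 0 0 0;0 0 0 0'
```

```text
t: 9.1
tool_pos: [0.5167, -0.2201, 0.1123]
tool_rot: [2.016, 2.406, -0.0]
contact_force: [-0.7, -1.0, 4.8]
opening: 0.0098
grip_force: 60.3
t: 9.52
tool_pos: [0.5168, -0.22, 0.1109]
tool_rot: [2.016, 2.406, 0.0]
contact_force: [-1.0, -0.3, 5.9]
opening: 0.0097
grip_force: 60.4
t: 9.93
tool_pos: [0.5167, -0.22, 0.1094]
tool_rot: [2.017, 2.406, 0.0]
contact_force: [-1.9, 0.3, 5.4]
opening: 0.0097
grip_force: 60.4
```

```bash
python3 -m crank '0 0 -0.001 0;0 0 -0.001 0;0 0 0 0;0 0 0 0;0 0 0 0' | grep -E 'pos|force: \['; python3 -m crank '0 0 -0.001 0;0 0 -0.001 0;0 0 0 0;0 0 0 0;0 0 0 0'| grep -E 'pos|force: \['
```

```text
tool_pos: [0.5167, -0.22, 0.1084]
contact_force: [-2.1, -0.8, 5.6]
tool_pos: [0.5167, -0.22, 0.1074]
contact_force: [-0.5, -0.6, 4.8]
```

```bash
python3 -m crank '0 0 -0.001 0;0 0 0 0;0 0 0 0;0 0 0 0;0 0 0 0'| grep -E 'pos|force: \['
```

```text
tool_pos: [0.5167, -0.22, 0.1069]
contact_force: [-1.5, 0.2, 5.3]
```

```bash
python3 -m crank '0 0 -0.001 0;0 0 0 0;0 0 0 0;0 0 0 0;0 0 0 0'| grep -E 'pos|force: \['
```

```text
tool_pos: [0.5166, -0.22, 0.1064]
contact_force: [-1.6, -0.0, 4.7]
```

```bash
python3 -m crank '0 0 -0.001 0;0 0 0 0;0 0 0 0;0 0 0 0;0 0 0 0'| grep -E 'pos|force: \['
```

```text
tool_pos: [0.5166, -0.22, 0.1059]
contact_force: [-2.1, -0.7, 6.0]
```

```bash
python3 -m crank '0 0 -0.001 0;0 0 0 0;0 0 0 0;0 0 0 0;0 0 0 0'| grep -E 'pos|force: \['
```

```text
tool_pos: [0.5166, -0.22, 0.1053]
contact_force: [-2.0, -0.6, 5.0]
```

```bash
python3 -m crank '0 0 -0.001 0;0 0 0 0;0 0 0 0;0 0 0 0;0 0 0 0'| grep -E 'pos|force: \['
```

```text
tool_pos: [0.5166, -0.22, 0.1049]
contact_force: [-0.7, -0.4, 4.8]
```

```bash
python3 -m crank '0 0 -0.001 0;0 0 0 0;0 0 0 0;0 0 0 0;0 0 0 0'| grep -E 'pos|force: \['
```

```text
tool_pos: [0.5167, -0.22, 0.1045]
contact_force: [-1.1, -0.9, 5.3]
```

```bash
python3 -m crank '0 0 -0.001 0;0 0 0 0;0 0 0 0;0 0 0 0;0 0 0 0'| grep -E 'pos|force: \['
```

```text
tool_pos: [0.5169, -0.22, 0.1045]
contact_force: [-2.9, -0.8, 7.3]
```

```bash
python3 -m crank '0 0 -0.0006 0;0 0 0 0;0 0 0 0;0 0 0 0;0 0 0 0'| grep -E 'pos|force: \['
```

```text
tool_pos: [0.517, -0.22, 0.1045]
contact_force: [-2.1, -0.5, 8.2]
```

```bash
python3 -m crank '0 0 -0.0006 0;0 0 0 0;0 0 0 0;0 0 0 0;0 0 0 0'| grep -E 'pos|force: \['
```

```text
tool_pos: [0.5171, -0.22, 0.1045]
contact_force: [-3.2, 1.1, 9.5]
```

```bash
python3 -m crank '0 0 -0.0008 0;0 0 0 0;0 0 0 0;0 0 0 0;0 0 0 0'| grep -E 'pos|force: \['
```

```text
tool_pos: [0.5173, -0.22, 0.1045]
contact_force: [-3.1, 1.1, 11.2]
```

```bash
python3 -m crank '0 0 -0.0008 0;0 0 0 0;0 0 0 0;0 0 0 0;0 0 0 0'| grep -E 'pos|force: \['
```

```text
tool_pos: [0.5175, -0.22, 0.1045]
contact_force: [-3.7, 2.3, 12.5]
```

Bearing on the connectors with a steady force, well under the limit. I release, rise and go outside the left lever.

```bash
python3 -m crank '0 0 0.001 0;0 0 0 0;0 0 0 0;0 0 0 0;0 0 0 0' 45| grep -E 'pos|force: \[|open'; python3 -m crank '0 0 0.02 0;0 0 0.04 0;0 0 0.06 0;0 0 0.06 0;0 0 0.03 0'| grep -E 'pos|force: \['; python3 -m crank '-0.011 0.06 0 0;-0.012 0.06 0 0;-0.011 0.06 0 0;-0.012 0.06 0 0;-0.011 0.06 0 0' 0| grep -E 'pos|force: \[|open'
python3 - <<'E'
from h import *
im,d,c=shot('wrist'); np.savez('w5.npz',im=im,d=d,**c)
i2,d2,c2=shot('top')
cv2.imwrite('pics/w5.png',np.hstack([cv2.resize(im[...,::-1],(400,300)),cv2.resize(i2[150:260,250:397,::-1],(400,300),interpolation=cv2.INTER_CUBIC)]))
E
```

```text
tool_pos: [0.5158, -0.2192, 0.1012]
contact_force: [0.0, -0.5, -0.1]
opening: 0.0384
tool_pos: [0.5176, -0.2202, 0.212]
contact_force: [-0.6, -0.4, 0.4]
tool_pos: [0.4872, -0.0683, 0.2077]
contact_force: [0.7, 0.9, 0.4]
opening: -0.0002
```

View pics/w5.png

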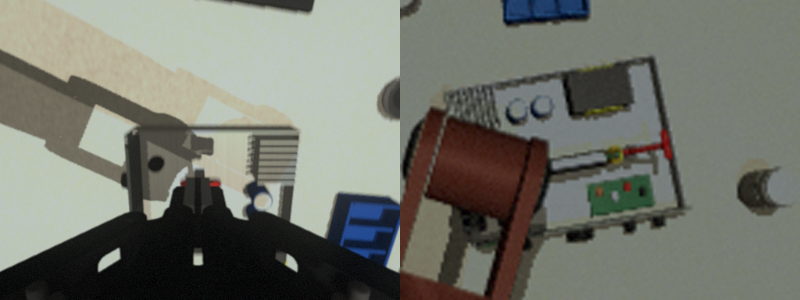

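The board stands in the guides, both levers are open, and the closed fingers are just outside the left lever. I descend and push inward.

```bash
python3 -m crank '0 0 -0.05 0;0 0 -0.05 0;0 0 -0.04 0;0 0 -0.015 0;0 0 0 0'| grep -E 'pos|force: \['; python3 -m crank '0.0015 -0.009 0 0;0.0015 -0.009 0 0;0.001 -0.005 0 0;0 0 0 0;0 0 0 0'| grep -E 'pos|force: \['
```

```text
tool_pos: [0.4862, -0.0695, 0.1274]
contact_force: [-0.5, -0.5, -0.0]
tool_pos: [0.4902, -0.0815, 0.1305]
contact_force: [-1.0, -0.1, -0.3]
```

```bash
python3 -m crank '0.0007 -0.004 0 0;0.0007 -0.004 0 0;0 0 0 0;0 0 0 0;0 0 0 0'| grep -E 'pos|force: \['; python3 -m crank '0.0007 -0.004 0 0;0.0007 -0.004 0 0;0 0 0 0;0 0 0 0;0 0 0 0'| grep -E 'pos|force: \['
```

```text
tool_pos: [0.4902, -0.0849, 0.1293]
contact_force: [0.5, 0.2, -0.1]
tool_pos: [0.491, -0.089, 0.1294]
contact_force: [0.7, 0.0, -1.2]
```

```bash
python3 -m crank '0.0007 -0.004 0 0;0.0007 -0.004 0 0;0 0 0 0;0 0 0 0;0 0 0 0'| grep -E 'pos|force: \['; python3 -m crank '0.0007 -0.004 0.003 0;0.0007 -0.004 0.003 0;0 0 0 0;0 0 0 0;0 0 0 0'| grep -E 'pos|force: \['
```

```text
tool_pos: [0.4917, -0.093, 0.1294]
contact_force: [0.0, -1.0, 0.4]
tool_pos: [0.4924, -0.097, 0.1325]
contact_force: [0.1, 0.2, 1.1]
```

```bash
python3 -m crank '0.0007 -0.004 0.003 0;0.0007 -0.004 0.003 0;0 0 0 0;0 0 0 0;0 0 0 0'| grep -E 'pos|force: \['
python3 - <<'E'
from h import *
im,d,c=shot('wrist'); h=cv2.cvtColor(im,cv2.COLOR_RGB2HSV).astype(int)
red=((h[...,0]<8)|(h[...,0]>172))&(h[...,1]>150)&(h[...,2]>60)
n,l,st,ce=cv2.connectedComponentsWithStats(red.astype('u1')); P=pts(d,c)
for i in range(1,n):
    if st[i,4]>8: q=P[l==i]; print(st[i],np.median(q,0).round(4))
cv2.imwrite('pics/w6.png',im[180:380,130:390,::-1].repeat(2,0).repeat(2,1))
E
```

```text
tool_pos: [0.4931, -0.101, 0.1354]
contact_force: [0.1, -0.7, 0.7]
[221 225  18  15 187] [ 0.4808 -0.1017  0.1415]
[240 226   9   1   9] [ 0.4877 -0.0984  0.139 ]
[269 226  26  17 188] [ 0.5052 -0.0983  0.1418]
```

View pics/w6.png

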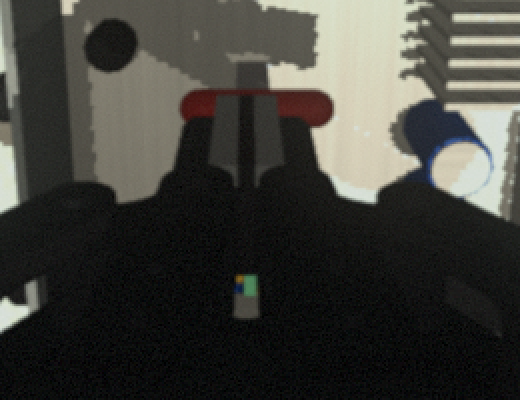

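Run:
```python
from h import *
o=ctrl.get_obs(); im,d,c=shot('wrist'); P=pts(d,c)
def proj(p):
    q=c['extrinsics']@np.append(p,1); return (q[:2]/q[2]*c['fx']+[c['cx'],c['cy']]).round(1)
a=np.radians(10.1); C=np.array([.5153,-.217]); R=np.array([[np.cos(a),np.sin(a)],[-np.sin(a),np.cos(a)]])
print(o['tool_pos'],'tcp px',proj(o['tool_pos']),'tcp+22z',proj(o['tool_pos']+[0,0,.022]))
for u in (228,243,253,262,288):
    print(u,[(v,*(R@(P[v,u,:2]-C)*1000).round(0),round(P[v,u,2]*1000)) for v in range(221,262,4)])
```

```text
[ 0.49307078 -0.10093427  0.1353802 ] tcp px [253.7 229.9] tcp+22z [253.8 247.9]
228 [(221, np.float64(-25.0), np.float64(75.0), 5), (225, np.float64(-15.0), np.float64(122.0), 137), (229, np.float64(-14.0), np.float64(121.0), 142), (233, np.float64(-14.0), np.float64(119.0), 142), (237, np.float64(-14.0), np.float64(117.0), 143), (241, np.float64(-13.0), np.float64(125.0), 165), (245, np.float64(-12.0), np.float64(125.0), 170), (249, np.float64(-12.0), np.float64(126.0), 174), (253, np.float64(-12.0), np.float64(125.0), 177), (257, np.float64(-12.0), np.float64(125.0), 180), (261, np.float64(-11.0), np.float64(125.0), 184)]
243 [(221, np.float64(-11.0), np.float64(74.0), 4), (225, np.float64(-7.0), np.float64(122.0), 138), (229, np.float64(-6.0), np.float64(129.0), 162), (233, np.float64(-6.0), np.float64(129.0), 166), (237, np.float64(-6.0), np.float64(129.0), 170), (241, np.float64(-6.0), np.float64(129.0), 174), (245, np.float64(-6.0), np.float64(129.0), 178), (249, np.float64(-6.0), np.float64(129.0), 182), (253, np.float64(-6.0), np.float64(130.0), 186), (257, np.float64(-6.0),
[... 976 characters left out ...]
), np.float64(129.0), 182), (253, np.float64(1.0), np.float64(129.0), 185), (257, np.float64(1.0), np.float64(129.0), 189), (261, np.float64(1.0), np.float64(129.0), 192)]
288 [(221, np.float64(31.0), np.float64(74.0), 4), (225, np.float64(16.0), np.float64(122.0), 138), (229, np.float64(16.0), np.float64(121.0), 141), (233, np.float64(16.0), np.float64(119.0), 142), (237, np.float64(16.0), np.float64(117.0), 142), (241, np.float64(16.0), np.float64(114.0), 141), (245, np.float64(32.0), np.float64(50.0), 4), (249, np.float64(32.0), np.float64(47.0), 5), (253, np.float64(32.0), np.float64(41.0), 4), (257, np.float64(32.0), np.float64(38.0), 5), (261, np.float64(11.0), np.float64(125.0), 184)]
```

Depth shows the fingers are still above the bar: the visible face ends at about z 0.160, while the bar's top is at 0.143. A gentle touch-down on the bar will show where the fingertip really ends.

```bash
for i in 1; do python3 -m crank '0 0 -0.004 0;0 0 -0.004 0;0 0 0 0;0 0 0 0;0 0 0 0'| grep -E 'pos|force: \['; python3 -m crank '0 0 -0.004 0;0 0 -0.004 0;0 0 0 0;0 0 0 0;0 0 0 0'| grep -E 'pos|force: \['; done
```

```text
tool_pos: [0.493, -0.1009, 0.1313]
contact_force: [-0.8, 1.0, 0.1]
tool_pos: [0.4931, -0.1009, 0.1273]
contact_force: [-0.5, -0.1, -0.4]
```

```bash
python3 -m crank '0 0 -0.004 0;0 0 -0.004 0;0 0 0 0;0 0 0 0;0 0 0 0'| grep -E 'pos|force: \['
```

```text
tool_pos: [0.4931, -0.1009, 0.1234]
contact_force: [0.8, 0.6, 0.4]
```

```bash
python3 -m crank '0 0 -0.004 0;0 0 -0.004 0;0 0 0 0;0 0 0 0;0 0 0 0'| grep -E 'pos|force: \['
```

```text
tool_pos: [0.4937, -0.1007, 0.1222]
contact_force: [-6.0, 2.4, 12.9]
```

```bash
python3 -m crank '0 0 0.02 0;0 0 0.006 0;-0.0035 0.02 0 0;-0.0035 0.02 0 0;0 0 0 0'| grep -E 'pos|force: \['; python3 -m crank '0 0 -0.02 0;0 0 -0.02 0;0 0 -0.01 0;0 0 0 0;0 0 0 0'| grep -E 'pos|force: \['
```

```text
tool_pos: [0.4888, -0.0791, 0.1316]
contact_force: [-0.7, -0.1, 0.1]
tool_pos: [0.4889, -0.0809, 0.1062]
contact_force: [0.0, 0.4, -0.3]
```

```bash
python3 -m crank '0.0007 -0.004 0 0;0.0007 -0.004 0 0;0.0007 -0.004 0 0;0 0 0 0;0 0 0 0'| grep -E 'pos|force: \['
```

```text
tool_pos: [0.4909, -0.0865, 0.108]
contact_force: [-1.5, 4.2, 2.1]
```

Contact at y' = 133 mm, as predicted. I follow the arc.

```bash
python3 -m crank '0.0013 -0.0074 0.006 0;0.0013 -0.0074 0.006 0;0.0015 -0.0084 0.0045 0;0.0015 -0.0084 0.0045 0;0 0 0 0'| grep -E 'pos|force: \['
```

```text
tool_pos: [0.4941, -0.103, 0.1191]
contact_force: [-0.9, 2.4, 2.3]
```

```bash
python3 -m crank '0.0016 -0.009 0.003 0;0.0016 -0.009 0.003 0;0.0016 -0.009 0.0013 0;0.0016 -0.009 0.0013 0;0 0 0 0'| grep -E 'pos|force: \['
```

```text
tool_pos: [0.4969, -0.1211, 0.1225]
contact_force: [-0.3, 3.8, 2.3]
```

```bash
python3 -m crank '0.0008 -0.0047 0 0;0.0008 -0.0047 0 0;0.0008 -0.0047 0 0;0 0 0 0;0 0 0 0'| grep -E 'pos|force: \['
```

```text
tool_pos: [0.4976, -0.1249, 0.1228]
contact_force: [-3.5, 14.6, 9.0]
```

```bash
python3 -m crank '0.0008 -0.0047 -0.0005 0;0.0008 -0.0047 -0.0005 0;0 0 0 0;0 0 0 0;0 0 0 0'| grep -E 'pos|force: \['
```

```text
tool_pos: [0.4984, -0.1289, 0.1228]
contact_force: [-5.3, 17.8, 12.4]
```

```bash
python3 -m crank '0.0008 -0.0047 -0.001 0;0.0008 -0.0047 -0.001 0;0 0 0 0;0 0 0 0;0 0 0 0'| grep -E 'pos|force: \['
```

```text
tool_pos: [0.4994, -0.1337, 0.1219]
contact_force: [-5.2, 16.7, 12.1]
```

```bash
python3 -m crank '0.0008 -0.0045 -0.0005 0;0.0004 -0.002 0 0;0 0 0 0;0 0 0 0;0 0 0 0'| grep -E 'pos|force: \['
```

```text
tool_pos: [0.5003, -0.1381, 0.1207]
contact_force: [-1.2, 11.6, 6.1]
```

```bash
python3 -m crank '0.0008 -0.0045 -0.0005 0;0 0 0 0;0 0 0 0;0 0 0 0;0 0 0 0'| grep -E 'pos|force: \['
```

```text
tool_pos: [0.5006, -0.14, 0.1203]
contact_force: [-0.7, 13.6, 5.8]
```

```bash
python3 -m crank '0.0007 -0.004 -0.0005 0;0 0 0 0;0 0 0 0;0 0 0 0;0 0 0 0'| grep -E 'pos|force: \['
```

```text
tool_pos: [0.5008, -0.1416, 0.1199]
contact_force: [0.2, 15.0, 5.9]
```

```bash
python3 -m crank '0.0004 -0.002 0 0;0 0 0 0;0 0 0 0;0 0 0 0;0 0 0 0'| grep -E 'pos|force: \['
```

```text
tool_pos: [0.5009, -0.1422, 0.1197]
contact_force: [-0.7, 15.6, 6.4]
```

```bash
python3 -m crank '0.0004 -0.0025 0 0;0 0 0 0;0 0 0 0;0 0 0 0;0 0 0 0'| grep -E 'pos|force: \['
```

```text
tool_pos: [0.501, -0.1427, 0.1197]
contact_force: [-0.8, 17.5, 7.4]
```

```bash
python3 -m crank '0.0004 -0.0025 0 0;0 0 0 0;0 0 0 0;0 0 0 0;0 0 0 0'| grep -E 'pos|force: \['
```

```text
tool_pos: [0.501, -0.1428, 0.1196]
contact_force: [-2.2, 20.2, 8.5]
```

The left lever is at its stop: the force climbs without motion. Now the right lever.

```bash
python3 -m crank '-0.002 0.012 0 0;-0.002 0.012 0 0;0 0 0.05 0;0 0 0.06 0;0 0 0 0'| grep -E 'pos|force: \['
python3 -m crank '0.0142 -0.078 0 0;0.0142 -0.078 0 0;0.0142 -0.078 0 0;0.0142 -0.078 0 0;0.0142 -0.078 0 0'| grep -E 'pos|force: \['
python3 -m crank '0.0142 -0.078 0 0;0 0 0 0;0 0 -0.05 0;0 0 -0.06 0;0 0 -0.023 0'| grep -E 'pos|force: \['
python3 -m crank '0 0 0 0;-0.0014 0.008 0 0;-0.0007 0.004 0 0;0 0 0 0;0 0 0 0'| grep -E 'pos|force: \['
python3 - <<'E'
from h import *
im,d,c=shot('wrist'); h=cv2.cvtColor(im,cv2.COLOR_RGB2HSV).astype(int); P=pts(d,c)
a=np.radians(10.1); C=np.array([.5153,-.217]); R=np.array([[np.cos(a),np.sin(a)],[-np.sin(a),np.cos(a)]])
print('tcp',R@(ctrl.get_obs()['tool_pos'][:2]-C))
red=((h[...,0]<8)|(h[...,0]>172))&(h[...,1]>150)&(h[...,2]>60)
n,l,st,ce=cv2.connectedComponentsWithStats(red.astype('u1'))
for i in range(1,n):
    if st[i,4]>8: q=P[l==i]; print(st[i],(R@(np.median(q,0)[:2]-C)).round(4),np.median(q[:,2]).round(4))
E
```

```text
tool_pos: [0.5023, -0.1385, 0.1809]
contact_force: [0.4, -0.6, 1.3]
tool_pos: [0.5344, -0.3341, 0.1743]
contact_force: [0.1, 0.1, 0.9]
tool_pos: [0.5395, -0.3696, 0.1033]
contact_force: [-0.6, 1.0, -0.5]
tool_pos: [0.5419, -0.3647, 0.1107]
contact_force: [-0.6, 0.8, 0.5]
tcp [ 0.00019524 -0.15000607]
[ 206   49   96  139 3736] [-0.0027 -0.1091] 0.1431
[183  88  18  12 197] [-0.0445 -0.0803] 0.0202
```

```bash
python3 -m crank '-0.0014 0.008 0 0;-0.0014 0.008 0 0;-0.0014 0.008 0 0;-0.0007 0.004 0 0;0 0 0 0'| grep -E 'pos|force: \['
```

```text
tool_pos: [0.5384, -0.3495, 0.1084]
contact_force: [-0.0, -1.0, 0.0]
```

```bash
python3 -m crank '-0.0007 0.004 0 0;-0.0007 0.004 0 0;0 0 0 0;0 0 0 0;0 0 0 0'| grep -E 'pos|force: \['
```

```text
tool_pos: [0.5378, -0.3463, 0.1084]
contact_force: [-0.6, 0.2, 0.4]
```

```bash
python3 -m crank '-0.0007 0.004 0 0;0 0 0 0;0 0 0 0;0 0 0 0;0 0 0 0'| grep -E 'pos|force: \['
```

```text
tool_pos: [0.5376, -0.3449, 0.1088]
contact_force: [0.5, -3.4, 0.8]
```

```bash
python3 -m crank '-0.0007 0.004 0.002 0;0 0 0 0;0 0 0 0;0 0 0 0;0 0 0 0'| grep -E 'pos|force: \['
```

```text
tool_pos: [0.5373, -0.343, 0.1103]
contact_force: [-0.8, -5.2, 2.7]
```

```bash
python3 -m crank '-0.0013 0.0074 0.005 0;-0.0013 0.0074 0.005 0;-0.0015 0.0084 0.0045 0;-0.0015 0.0084 0.0045 0;0 0 0 0'| grep -E 'pos|force: \['
```

```text
tool_pos: [0.5346, -0.326, 0.1197]
contact_force: [-0.2, -1.9, 1.9]
```

```bash
python3 -m crank '-0.0016 0.009 0.003 0;-0.0016 0.009 0.003 0;-0.0016 0.009 0.0013 0;-0.001 0.006 0.001 0;0 0 0 0'| grep -E 'pos|force: \['
```

```text
tool_pos: [0.5318, -0.3112, 0.1229]
contact_force: [3.7, -9.1, -2.5]
```

```bash
python3 -m crank '-0.0008 0.0047 0.0003 0;-0.0008 0.0047 0.0003 0;0 0 0 0;0 0 0 0;0 0 0 0'| grep -E 'pos|force: \['
```

```text
tool_pos: [0.5313, -0.3073, 0.1232]
contact_force: [2.7, -11.7, -2.5]
```

```bash
python3 -m crank '-0.0008 0.0047 0 0;-0.0008 0.0047 0 0;0 0 0 0;0 0 0 0;0 0 0 0'| grep -E 'pos|force: \['
```

```text
tool_pos: [0.5305, -0.3033, 0.1233]
contact_force: [5.0, -12.8, -4.2]
```

```bash
python3 -m crank '-0.0008 0.0047 -0.0008 0;-0.0008 0.0047 -0.001 0;0 0 0 0;0 0 0 0;0 0 0 0'| grep -E 'pos|force: \['
```

```text
tool_pos: [0.5295, -0.2975, 0.1226]
contact_force: [2.3, -8.5, 0.1]
```

```bash
python3 -m crank '-0.0008 0.0047 -0.001 0;-0.0008 0.0047 -0.001 0;0 0 0 0;0 0 0 0;0 0 0 0'| grep -E 'pos|force: \['
```

```text
tool_pos: [0.5289, -0.2939, 0.1223]
contact_force: [2.9, -12.5, 0.1]
```

```bash
python3 -m crank '-0.0007 0.004 -0.001 0;0 0 0 0;0 0 0 0;0 0 0 0;0 0 0 0'| grep -E 'pos|force: \['
```

```text
tool_pos: [0.5288, -0.2929, 0.1221]
contact_force: [3.3, -14.1, -1.0]
```

```bash
python3 -m crank '-0.0007 0.004 -0.0006 0;0 0 0 0;0 0 0 0;0 0 0 0;0 0 0 0'| grep -E 'pos|force: \['
```

```text
tool_pos: [0.5286, -0.2921, 0.1218]
contact_force: [4.2, -18.0, -2.0]
```

```bash
python3 -m crank '-0.0006 0.0035 -0.0006 0;0 0 0 0;0 0 0 0;0 0 0 0;0 0 0 0'| grep -E 'pos|force: \['
```

```text
tool_pos: [0.5286, -0.2919, 0.1219]
contact_force: [3.5, -22.8, -2.9]
```

```bash
python3 -m crank '-0.0006 0.0035 -0.0006 0;0 0 0 0;0 0 0 0;0 0 0 0;0 0 0 0'| grep -E 'pos|force: \['
```

```text
tool_pos: [0.5286, -0.2918, 0.122]
contact_force: [6.3, -26.8, -3.9]
```

Both levers stopped symmetrically, at y' = +75.6 and -76.0 mm. I back off and inspect.

```bash
python3 -m crank '0.0014 -0.008 0 0;0.0035 -0.02 0 0;0.0035 -0.02 0 0;0 0 0.05 0;0 0 0.08 0'| grep -E 'pos|force: \['
python3 -m crank '0 0 0.08 0;0 0 0.08 0;-0.01 0.07 0.08 0;-0.015 0.07 0.02 0;-0.01 0.06 0 0'| grep -E 'pos|force: \['
python3 -m crank '0 0 0 0;0 0 0 0;0 0 0 0;0 0 0 0;0 0 0 0' | grep -E 'pos|force: \['
python3 - <<'E'
from h import *
im,d,c=shot('wrist'); i2,d2,c2=shot('top'); np.savez('w7.npz',im=im,d=d,**c)
cv2.imwrite('pics/w7.png',np.hstack([cv2.resize(im[...,::-1],(400,300)),cv2.resize(i2[150:260,170:317,::-1],(400,300))]))
h=cv2.cvtColor(im,cv2.COLOR_RGB2HSV).astype(int); P=pts(d,c)
a=np.radians(10.1); C=np.array([.5153,-.217]); R=np.array([[np.cos(a),np.sin(a)],[-np.sin(a),np.cos(a)]])
red=((h[...,0]<8)|(h[...,0]>172))&(h[...,1]>150)&(h[...,2]>60)
Q=np.concatenate([(P[...,:2]-C)@R.T,P[...,2:]],-1)
for s in(1,-1):
    q=Q[red&(Q[...,2]>.138)&(Q[...,1]*s>0)&(abs(Q[...,0])<.03)]; print('bar',s,len(q),np.median(q,0),q.max(0))
q=Q[(abs(Q[...,0])<.009)&(abs(Q[...,1])<.034)&(Q[...,2]>.11)&(Q[...,2]<.135)&~red]; print('handle',len(q),np.median(q,0),np.percentile(q[:,2],[10,90]),cv2.minAreaRect((q[:,:2]*1000).astype('f4')))
E
```

```text
tool_pos: [0.5275, -0.3044, 0.178]
contact_force: [-0.6, -0.1, -1.2]
tool_pos: [0.5154, -0.214, 0.3103]
contact_force: [0.3, 0.7, -0.3]
tool_pos: [0.5145, -0.2158, 0.3051]
contact_force: [0.3, 0.2, -0.1]
bar 1 353 [-9.50943605e-05  6.35553789e-02  1.53958987e-01] [0.01919162 0.06987036 0.46754776]
bar -1 31 [ 0.01592254 -0.06056657  0.15348745] [ 0.01800989 -0.05772238  0.15497962]
handle 712 [-0.0011357   0.00134855  0.12320251] [0.12214006 0.12425077] ((-1.0789756774902344, 0.01065826416015625), (67.83955383300781, 10.800664901733398), 89.80353546142578)
```

View pics/w7.png

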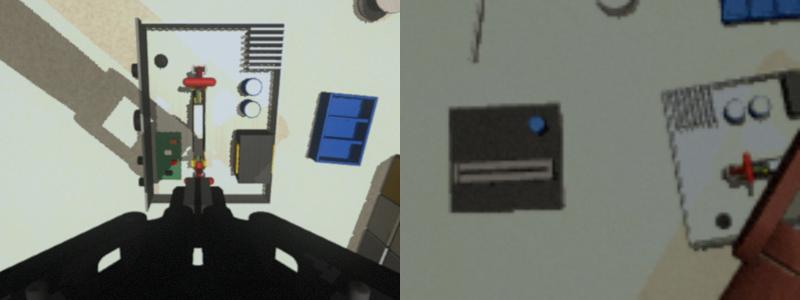

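The levers are folded in at y' = +63.6 and -60.6 mm. The handle top reads 123 mm (about 109 mm to the bar's centre with the usual -2 mm depth bias), and nothing touches the robot. I hand in.

```bash
python3 -c "
from station import ctrl; print(ctrl.get_obs()['t'], ctrl.finish_job())"
```

```text
the job is handed in; nothing more can be done
36.1167 None
```

The job is handed in at 36.1 s: the board is in its connectors and measured as fully home, both ejector levers are home at their stops, and I never moved the arm into a bystander; the hand-in returned no verdict.

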